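# Pry open the drive enclosure's service cover

### The arm

A 6-joint arm with a two-finger parallel gripper is mounted at the origin on the work surface. World frame = base frame: x ahead of the robot, y to its left, z up, the work surface at z = 0. Lengths are in mm, angles in rad, forces in N, time in s.
With the tool pointing down it reaches from about 350 to 975 mm from the base axis. Payload 7.1 kg.
Tool frame: the origin (TCP) lies midway between the tips of the shut fingers; the grasp point (between the pads) lies 19 mm behind it; z points along the fingers, y is the line along which they close (so a half turn about z gives the same grasp; the last joint's range is limited). The gripper opens to 88 mm and grips with 3 to 60 N. Pads are 20 mm wide; open, the fingers measure 115 mm over their backs; the gripper's body (75 mm by 178 mm) begins 61 mm behind the grasp point.
Start: joints at [1.326, 0.423, 1.63, -0, 1.089, -0.019], TCP at [139.898, 609.125, 199.175] pointing down, gripper open.
Joint ranges: [-3, 3], [-0.9, 2.11], [0.09, 2.58], [-1.31, 4.45], [0.11, 2.69], [-2.54, 2.54]. Speed limits (rad/s): [2.39, 2.39, 3.01, 3.14, 3.14, 3.14].

### API

Orientations are given as a rotation vector (axis times angle).
In Python, from workcell import get_obs, get_image, camera_params, close_job gives the robot as it stands.
- The arm moves only by the shell command python3 -m creep 'ROWS' [OPENING]. ROWS is a JSON object of lists of equal length, an entry for each row: "delta_pos": the shift along the tool's x, y, z in m, a list of three; "twist": the turn, a rotation vector about the tool's x, y, z in degrees, a list of three. A call has 1 to 20 rows; each row shifts and turns the commanded pose from where the row before left it, along the tool's axes as they then stand; what a row does not reach is not made up. A row lasts 1/12 s, in which the tool goes at most 41.7 mm and 7.16 degrees, less where a joint would pass 70% of its speed; a pose out of reach is approached as far as the arm can. A call with a gripper value outside its range is refused whole. OPENING is the opening, from 0 (shut) to 1 (fully open), set as the call begins (- or left out, the last holds). The fingers move at their own pace and stop on an object; the grip force is fixed at half the most. Time passes only in rows, so rows that do not move let the fingers close. It gives the time, the measured TCP pose, the force, the opening and the grip force at its end, in the units of the state.
- get_obs(): the state, without advancing time (a new reading comes with each control period).
- get_image(name): name is "scene" or "top"; returns (picture, depth): 480x640x3 uint8, red, green, blue; 480x640 float32, mm along the optical axis (not along the pixel's ray), 0 where there is no reading.
- camera_params(name): a dict with "camera_matrix" (3x3 intrinsics, pixels), "extrinsics" (4x4, takes a point from camera to world coordinates). Camera axes: x right, y down, z forward; pixel columns grow to the right and rows downward; lengths in mm; the calibration is good to about 2 mm. A picture is of the moment at which its call begins. camera_params takes no time and is no camera call.
- close_job(): hands the job in; it is judged then, once.
The state is a dict: "t": time; "qpos": joint angles; "qvel": joint speeds; "joint_torque": joint torques, N m; "ee_pos": TCP position; "orientation": TCP orientation; "ft_force": force on the tool from outside, world axes, zero at the start; "moment": the same for the moment, N m; "width": finger opening in mm; "grasp_force": force on a finger pad.
Only numpy, scipy, OpenCV 4.12 (cv2) and the standard library are available. Lean on these libraries where they do the work, as an engineer would, in place of code of your own. Each camera call takes 0.05 s, during which the arm holds its last target. There are 200 camera calls.

### The job

Pick up the yellow-handled pry tool, push its flat blade into the slot under the front edge of the blue cover of the drive enclosure and lever the cover well up with it (break it open with the blade, not with the fingers). Swing the cover right open until it stands upright or leans back, then put the pry tool away, lying flat inside the red tray. Leave the other things on the bench where they are.

Things in the scene. Friction and masses are not known exactly. Their poses are not given: they have to be found in the camera images.
- pry_tool: Pry tool, 200 mm long, 0.08 kg, lying on the bench. Origin: middle of its length, at its underside; x runs along it towards the blade tip, z up. Yellow handle with two black bands, 100 long x 16 wide x 18 mm high, from x = -100 to 0 mm; flat steel blade 18 wide x 2.5 mm thick from x = 0 to +100 mm, 9 mm above the underside (mid-height of the handle).
- pry_tip (a point): Middle of the blade's front end, 100 mm ahead of the pry tool's origin and 9 mm above its underside.
- pry_grip (a point): Point in the handle, 30 mm behind the pry tool's origin and at mid-height: a good place to grip, fingers across the 16 mm width.
- enclosure: Drive enclosure, an aluminium box fixed to the bench, 170 deep (x) x 200 wide (y) x 75 mm high with its blue cover shut. Origin: centre of its underside; its front (with the pry slot) faces its -x, z up. Walls 5 mm thick, 70 mm high; inside it is empty above 33 mm height.
- slot (a point): Middle of the mouth of the pry slot, on the outer front face of the enclosure: a gap 60 mm wide (y) and 8 mm high, from 62 to 70 mm above the bench, closed above only by the cover. It passes through the 5 mm front wall into the empty interior. The blade enters along the enclosure's +x.
- cover_hinge (a point): Middle of the cover's hinge line, at the top of the rear wall, 70 mm above the bench, 170 mm behind the slot; the line runs along the enclosure's y.
- cover (a joint): Hinge angle of the blue cover (plate 170 x 200 x 5 mm, yellow mark at the slot, no handle): 0 is shut, grows as its front edge rises, pi/2 is upright, stops at 1.8 rad. The hinge is stiff: the cover stays where it is left. About 2 N at the front edge move it.
- cover_edge (a point): Middle of the lower front edge of the cover, over the slot when shut; it moves with the cover.
- tray: Red open tray fixed to the bench, 290 (x) x 150 (y) x 30 mm high, walls and floor 4 mm. Origin: centre of its underside.
- screwdriver: Bystander: loose screwdriver with green handle, about 190 mm long, lying on the bench; may have changed places with the pry tool.
- ssd: Bystander: loose flat drive, 100 x 70 x 7 mm.
- mug: Bystander: white mug, 82 mm wide, 95 mm high.
- screw_jar: Bystander: clear jar with steel cap, 60 mm wide, 70 mm high.
- heatsink: Bystander: finned heat sink, 70 x 70 x 28 mm.
- air_can: Bystander: blue and white can, 64 mm wide, 190 mm high.
Not all that is in view belongs to the job. Several things look just like the pry_tool: the one meant starts farthest to the robot's right.

How it is judged:
By the outcome, as a careful person would: the job done as asked, in the order asked, and still so for the second after the job is handed in, with the robot touching nothing.
It also fails if it takes over 51 s, if anything falls off the work surface, if the arm or the gripper's body presses on something with over 40 N, if the wrist force passes 120 N, or if a joint passes its speed limit or range.

## Working session

There is one attempt and no reset: what is moved stays moved. The work goes in short steps, Python scripts to look and compute and a shell command to move; the robot and the scene stay as the last step left them, time stands still between calls to the robot, and variables do not carry over. Pictures are saved under pics/ and viewed, at most 10 in all, crops included, and the job is handed in when it is done.

```bash
mkdir -p pics; ls; python3 - <<'E'
from workcell import *
import cv2,numpy as np
for n in("scene","top"):
    p,d=get_image(n); cv2.imwrite(f"pics/{n}0.png",p[:,:,::-1]); np.savez(f"{n}0.npz",p=p,d=d)
    c=camera_params(n); print(n,np.round(c["camera_matrix"],1).tolist(),np.round(c["extrinsics"],3).tolist())
print(get_obs())
E
```

```text
pics
scene [[460.7, 0.0, 322.9], [0.0, 460.7, 227.0], [0.0, 0.0, 1.0]] [[-0.607, 0.659, -0.444, 1103.825], [0.795, 0.508, -0.333, 437.979], [0.006, -0.555, -0.832, 1074.625], [0.0, 0.0, 0.0, 1.0]]
top [[604.5, 0.0, 324.8], [0.0, 604.5, 243.0], [0.0, 0.0, 1.0]] [[-0.06, -0.971, 0.232, 210.768], [-0.998, 0.06, -0.008, 37.467], [-0.006, -0.232, -0.973, 1580.833], [0.0, 0.0, 0.0, 1.0]]
{'t': 0.1, 'qpos': array([ 1.32599913e+00,  4.23767091e-01,  1.63064891e+00, -1.08792832e-05,
        1.08858018e+00, -1.89936534e-02]), 'qvel': array([-4.60945168e-04, -7.26651606e-04, -2.55770882e-03, -9.62112719e-05,
       -6.19052144e-04, -6.39073902e-04]), 'joint_torque': array([ 1.87195797e-04, -5.45617425e+01, -2.74323893e+01,  6.45760400e-02,
        1.88656838e-02, -4.99445639e-05]), 'ee_pos': array([139.77064572, 608.60141764, 198.4638981 ]), 'orientation': array([-3.53910642e-01, -3.12141749e+00,  2.18737268e-03]), 'ft_force': array([0.30500564, 0.09043408, 0.19592086]), 'moment': array([-0.02492534, -0.01061811,  0.00848148]), 'grasp_force': 0.0, 'width': 88.28903639756767}
```

View pics/scene0.png

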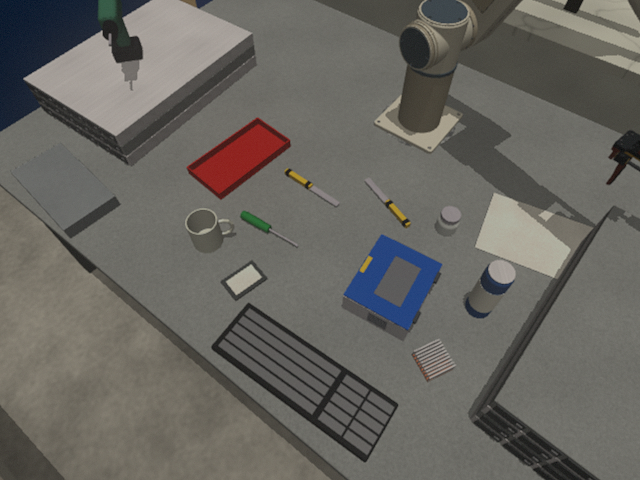

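View pics/top0.png

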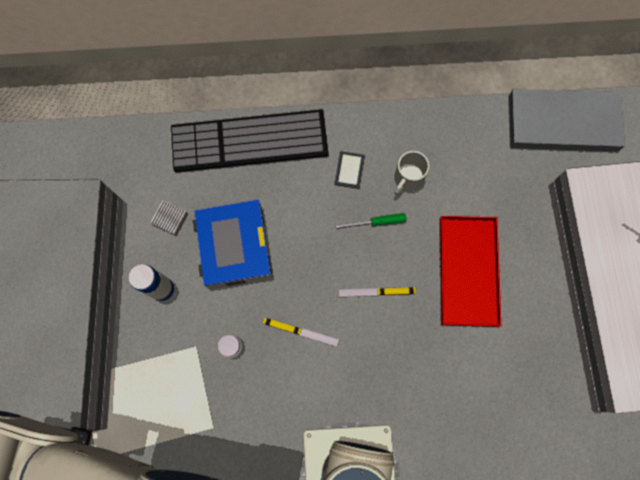

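The pry tool meant is the right-hand one in the top view, at (377,292), with its blade pointing left (+y). The other yellow one is a decoy at (300,332). The enclosure is at (233,243) with its yellow mark at (262,236), facing right (-y). The tray is at (470,271). In the scene view the same items are at (312,188), (392,275) and (240,157).

```bash
cat > h.py <<'E'
import numpy as np, cv2
from workcell import *
from scipy.spatial.transform import Rotation as R
def ray(n,uv):
    c=camera_params(n); K=np.array(c["camera_matrix"]);E=np.array(c["extrinsics"])
    d=E[:3,:3]@np.linalg.solve(K,[uv[0],uv[1],1]); return E[:3,3],d
def onz(n,uv,z):
    o,d=ray(n,uv); return o+d*(z-o[2])/d[2]
def tri(a,b):
    o1,d1=ray("scene",a);o2,d2=ray("top",b)
    A=np.c_[d1,-d2]; s=np.linalg.lstsq(A,o2-o1,rcond=None)[0]
    p,q=o1+d1*s[0],o2+d2*s[1]; return (p+q)/2,np.linalg.norm(p-q)
def blobs(p,lo,hi,amin):
    m=cv2.inRange(cv2.cvtColor(p,cv2.COLOR_RGB2HSV),lo,hi)
    n,l,s,c=cv2.connectedComponentsWithStats(m)
    return [(c[i],s[i],(l==i).astype(np.uint8)) for i in range(1,n) if s[i][4]>=amin],m
def dpt(n,d,uv):
    o,r=ray(n,uv); return o+r*d[int(round(uv[1])),int(round(uv[0]))]
E
python3 - <<'E'
from h import *
np.set_printoptions(precision=1,suppress=True)
for n in("scene","top"):
    z=np.load(n+"0.npz");p,d=z["p"],z["d"]
    for nm,lo,hi,a in(("yel",(20,120,90),(32,255,255),15),("red",(0,150,60),(8,255,255),1000),("blue",(105,150,60),(125,255,255),800)):
        for c,s,m in blobs(p,lo,hi,a)[0]:
            cn=max(cv2.findContours(m,0,1)[0],key=cv2.contourArea)
            r=cv2.minAreaRect(cn); print(n,nm,c,s[4],"rect",np.array(r[1]),"depthpt",dpt(n,d,c))
            if nm!="yel": print("   corners",cv2.approxPolyDP(cv2.convexHull(cn),4,True)[:,0].tolist())
E
python3 - <<'E'
import cv2
a=cv2.imread('pics/scene0.png')[120:360,170:470];b=cv2.imread('pics/top0.png')[180:360,180:520]
cv2.imwrite('pics/cs.png',cv2.resize(a,None,fx=2.5,fy=2.5,interpolation=2)[:600,:750])
cv2.imwrite('pics/ct.png',cv2.resize(b,None,fx=2.35,fy=2.35,interpolation=2))
E
```

```text
scene yel [297.6 177.2] 104 rect [19.7  6.4] depthpt [ 442.2 -153.8   14.6]
scene yel [397.1 211.7] 113 rect [21.8  5.2] depthpt [368.  148.8  14.1]
scene yel [407.3 223.7] 18 rect [4.2 4.2] depthpt [386.4 193.7  15.6]
scene yel [365.6 263.7] 75 rect [ 4.2 17.2] depthpt [594.7 189.4  79. ]
scene red [238.4 157.4] 3919 rect [46.1 98.8] depthpt [ 482.1 -360.4   -2.6]
   corners [[289, 140], [285, 149], [221, 198], [187, 167], [256, 118]]
scene blue [392.7 281.4] 3599 rect [72.5 73.6] depthpt [593.8 268.5  76.6]
   corners [[381, 235], [441, 264], [407, 329], [344, 294]]
top yel [260.9 236.3] 79 rect [18.2  4.2] depthpt [596.7 187.7  76.4]
top yel [396.2 290.9] 172 rect [ 6.9 25.2] depthpt [ 210.8   37.5 1580.8]
top yel [414.1 290.2] 18 rect [2. 6.] depthpt [ 442.8 -200.6   14.7]
top yel [378.8 291.4] 16 rect [2. 6.] depthpt [ 445.6 -108.5   12.4]
top yel [264.5 320.5] 18 rect [2.5 5.7] depthpt [387.5 192.5  15.2]
top yel [281.6 325.6] 176 rect [25.6  6.8] depthpt [371.4 148.6  18.4]
top yel [298.9 330.6] 16 rect [6. 2.] depthpt [355.6 104.9  20.2]
top red [469.6 271. ] 6390 rect [110.8  59.4] depthpt [ 487.  -354.5    0.9]
   corners [[496, 217], [500, 325], [441, 324], [441, 216]]
top blue [232.  242.4] 3589 rect [75.6 67.9] depthpt [584.9 262.1  76.8]
   corners [[258, 200], [270, 272], [204, 284], [195, 211]]
```

View pics/cs.png

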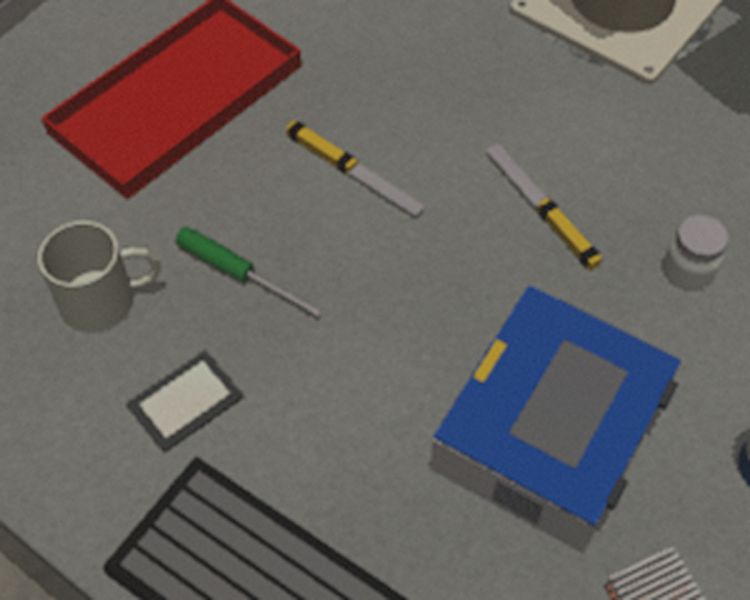

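View pics/ct.png

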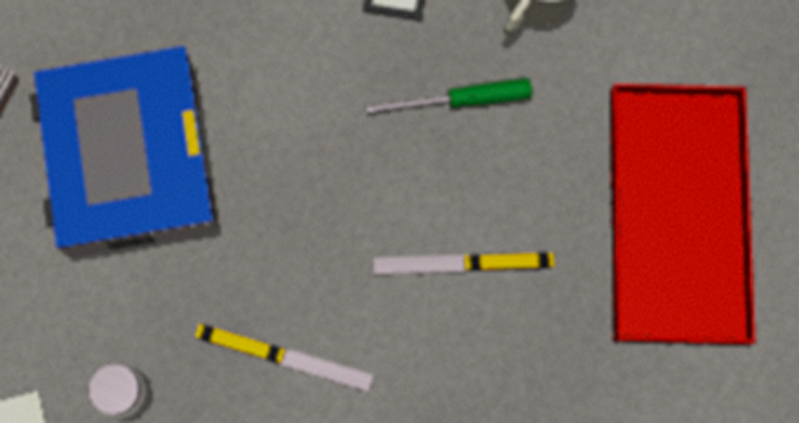

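```bash
cat >> h.py <<'E'
def quad(m):
    """sub-pixel corners: lines fitted to the four sides of a mask"""
    m=cv2.morphologyEx(m,cv2.MORPH_CLOSE,np.ones((9,9)))
    cn=max(cv2.findContours(m,0,cv2.CHAIN_APPROX_NONE)[0],key=cv2.contourArea)
    h=cv2.convexHull(cn); e=3
    while len(k:=cv2.approxPolyDP(h,e,True))>4: e+=1
    k=k[:,0].astype(float); P=cn[:,0].astype(float); L=[]
    for a,b in zip(k,np.roll(k,-1,0)):
        t=(b-a)/np.linalg.norm(b-a); s=(P-a)@t; dd=np.abs((P-a)@[-t[1],t[0]])
        q=P[(dd<3)&(s>5)&(s<np.linalg.norm(b-a)-5)]
        v=cv2.fitLine(q.astype(np.float32),cv2.DIST_HUBER,0,.01,.01).ravel()
        c=np.array([-v[1],v[0]]); L.append((c,c@v[2:]))
    return np.array([np.linalg.solve([L[i-1][0],L[i][0]],[L[i-1][1],L[i][1]]) for i in range(4)])
E
python3 - <<'E'
from h import *
np.set_printoptions(precision=1,suppress=True)
S=np.load("scene0.npz")["p"];T=np.load("top0.npz")["p"]
def near(q,r): return q[np.argmin(np.linalg.norm(q-r,axis=1))]
B=((105,150,60),(125,255,255),800)
qs=quad(blobs(S,*B)[0][0][2]);qt=quad(blobs(T,*B)[0][0][2])
C=[]
for a,b in(((381,235),(270,272)),((344,294),(258,200)),((407,329),(195,211)),((441,264),(204,284))):
    p,e=tri(near(qs,a),near(qt,b));C.append(p);print("cover",p,"err",e,"top@75",onz("top",near(qt,b),75),"scene@75",onz("scene",near(qs,a),75))
C=np.array(C);print("sides",np.linalg.norm(C-np.roll(C,-1,0),axis=1),"ctr",C.mean(0))
RD=((0,150,60),(8,255,255),1000)
rs=cv2.minAreaRect(cv2.findContours(blobs(S,*RD)[0][0][2],0,1)[0][0])
qr=quad(blobs(T,*RD)[0][0][2]);print("tray top@30",[onz("top",q,30)[:2] for q in qr],np.mean([onz("top",q,30)for q in qr],0))
for a,b in(((289,140),(500,325)),((256,118),(500,325)),((221,198),(441,216)),((187,167),(496,217))): print("tray tri",tri(a,b))
# tool: centre line from yellow+steel mask in top
f=lambda n,I,x0,x1,y0,y1:None
c=lambda x,y,ox,oy,s:((x+.5)/s-.5+ox,(y+.5)/s-.5+oy)
for nm,t,s in(("tip",c(374,265,180,180,2.35),c(417,209,170,120,2.5)),("bandjoin",c(465.5,262,180,180,2.35),c(351,165,170,120,2.5)),("tail",c(553,260,180,180,2.35),c(292,128,170,120,2.5))):
    print(nm,tri(s,t),"top@18",onz("top",t,18),"top@10",onz("top",t,10),"scene@10",onz("scene",s,10))
# gray-scale-based axis in top
hsv=cv2.cvtColor(T,cv2.COLOR_RGB2HSV); roi=np.zeros(T.shape[:2],bool);roi[280:304,334:420]=1
bg=np.median(T[280:284,334:420].reshape(-1,3),0); m=(np.abs(T.astype(int)-bg).sum(2)>70)&roi
ys,xs=np.nonzero(m&(np.arange(640)<376)[None]);yy,xy=np.nonzero(m&(np.arange(640)>384)[None])
for nm,x,y,z in(("blade",xs,ys,10),("handle",xy,yy,18)):
    r=cv2.minAreaRect(np.c_[x,y].astype(np.float32)); bx=cv2.boxPoints(r); bx=bx[np.argsort(bx[:,0])]
    a,b=onz("top",bx[:2].mean(0),z),onz("top",bx[2:].mean(0),z); print(nm,r,a,b,np.linalg.norm(a-b),"yaw",np.degrees(np.arctan2(*(a-b)[1::-1])))
E
```

```text
cover [498.7 171.5  77.1] err 4.2947129241684925 top@75 [500.  169.7  75. ] scene@75 [496.5 172.8  75. ]
cover [693.8 193.2  78. ] err 4.272072045623408 top@75 [695.7 191.5  75. ] scene@75 [691.7 194.4  75. ]
cover [675.6 358.   75.6] err 2.4069637594469633 top@75 [676.2 357.   75. ] scene@75 [674.8 359.1  75. ]
cover [480.3 336.4  74.5] err 1.1303446800437285 top@75 [480.4 335.8  75. ] scene@75 [480.4 337.   75. ]
sides [196.3 165.9 196.4 166. ] ctr [587.1 264.8  76.3]
tray top@30 [array([ 622.3, -435.5]), array([ 337.8, -409.7]), array([ 346.9, -260.2]), array([ 636.4, -285.4])] [ 485.9 -347.7   30. ]
tray tri (array([ 316.8, -369.7,  -35.9]), np.float64(121.78405332532914))
tray tri (array([ 338.6, -410.1,   26.5]), np.float64(1.6304409151111048))
tray tri (array([ 637.1, -288.3,    9.6]), np.float64(10.55300159025218))
tray tri (array([ 622.3, -433.2,   28.8]), np.float64(2.8229999968379818))
tip (array([448.9,  -4.4,  14.2]), np.float64(0.6572350153063069)) top@18 [448.2  -4.   18. ] top@10 [449.4  -4.2  10. ] scene@10 [446.4  -6.5  10. ]
bandjoin (array([ 445.4, -105. ,   14.9]), np.float64(1.798139352035076)) top@18 [ 445.4 -105.6   18. ] top@10 [ 446.6 -106.3   10. ] scene@10 [ 442.  -106.7   10. ]
tail (array([ 441.5, -201.4,    9.8]), np.float64(5.538197846369851)) top@18 [ 441.7 -202.6   18. ] top@10 [ 442.9 -203.8   10. ] scene@10 [ 440.6 -198.6   10. ]
blade ((357.0, 292.0), (6.0, 36.0), 90.0) [450.7  -4.7  10. ] [444.9 -98.8  10. ] 94.29008404894715 yaw 86.50420987797992
handle ((400.0, 291.0), (8.0, 30.0), 90.0) [ 444.8 -124.3   18. ] [ 440.  -202.3   18. ] 78.13663809177818 yaw 86.50362108611198
```

Everything agrees: the cover top measures about 76 mm high with 196x166 mm sides, and the tool 198 mm long at yaw 88°. Turning to the tool's heading and heading over.

```bash
cat >> h.py <<'E'
def frame(yaw,pitch=0):
    """tool x along yaw (deg), z down, then nose-up pitch"""
    y=np.radians(yaw); x=np.array([np.cos(y),np.sin(y),0]);z=np.array([0,0,-1.])
    return R.from_matrix(np.c_[x,np.cross(z,x),z])*R.from_euler("y",pitch,degrees=True)
def need(pos,Rt):
    """turn first (then axes are the target's), and shift in both axes sets"""
    o=get_obs(); R0=R.from_rotvec(o["orientation"]); d=np.array(pos)-o["ee_pos"]
    print("t %.2f"%o["t"],"pos",o["ee_pos"].round(1),"F",o["ft_force"].round(1),"w",round(o["width"],1),"g",round(o["grasp_force"],1))
    print(" twist",np.degrees((R0.inv()*Rt).as_rotvec()).round(2),"d now-axes",R0.inv().apply(d).round(1),"d target-axes",Rt.inv().apply(d).round(1))
E
python3 -m creep '{"delta_pos":[[0,0,0],[0,0,0],[0,0,0],[0,0,0],[0,0,0],[0,0,0],[0,0,0],[0,0,0],[0,0,0],[0,0,0],[0,0,0],[0,0,0],[-0.029,0.027,0],[-0.029,0.027,0],[-0.029,0.027,0],[-0.029,0.027,0],[-0.029,0.027,0],[-0.029,0.027,0],[-0.029,0.027,0],[-0.029,0.027,0]],"twist":[[0,0,6.6],[0,0,6.6],[0,0,6.6],[0,0,6.6],[0,0,6.6],[0,0,6.6],[0,0,6.6],[0,0,6.6],[0,0,6.6],[0,0,6.6],[0,0,6.6],[0,0,6.6],[0,0,0],[0,0,0],[0,0,0],[0,0,0],[0,0,0],[0,0,0],[0,0,0],[0,0,0]]}' 1
python3 -c "
from h import *
need([450,250,200],frame(87.9))"
```

```text
t: 1.77
ee_pos: [347.8, 367.5, 199.0]
orientation: [2.262, 2.18, -0.001]
ft_force: [1.1, 0.6, 0.6]
width: 87.3
grasp_force: 0.0
t 1.77 pos [347.8 367.5 199. ] F [1.1 0.6 0.6] w 87.3 g 0.0
 twist [-0.01  0.01 -0.02] d now-axes [-113.6  106.5   -1. ] d target-axes [-113.6  106.4   -1. ]
```

```bash
python3 -m creep '{"delta_pos":[[-0.0284,0.0266,0],[-0.0284,0.0266,0],[-0.0284,0.0266,0],[-0.0284,0.0266,0],[-0.0383,0.0008,0.011],[-0.0383,0.0008,0.011],[-0.0383,0.0008,0.011],[-0.0383,0.0008,0.011],[-0.0383,0.0008,0.011],[-0.0383,0.0008,0.011],[-0.0383,0.0008,0.011],[-0.0383,0.0008,0.011],[-0.0383,0.0008,0.011],[-0.0383,0.0008,0.011],[0,0,0]],"twist":[[0,0,0],[0,0,0],[0,0,0],[0,0,0],[0,0,0],[0,0,0],[0,0,0],[0,0,0],[0,0,0],[0,0,0],[0,0,0],[0,0,0],[0,0,0],[0,0,0],[0,0,0]]}' 0.6
python3 - <<'E'
from h import *
need([444.4,-133.5,3],frame(87.9))
p,d=get_image("scene"); cv2.imwrite("pics/g.png",cv2.resize(p[100:300,200:440,::-1],None,fx=3,fy=3,interpolation=2))
E
```

```text
t: 3.02
ee_pos: [442.1, -136.3, 87.7]
orientation: [-2.268, -2.174, 0.002]
ft_force: [0.0, 0.2, 0.1]
width: 52.6
grasp_force: 0.0
t 3.02 pos [ 442.1 -136.3   87.7] F [0.  0.2 0.1] w 52.6 g 0.0
 twist [-0.07  0.04 -0.32] d now-axes [ 2.9  2.3 84.7] d target-axes [ 2.9  2.2 84.7]
```

View pics/g.png

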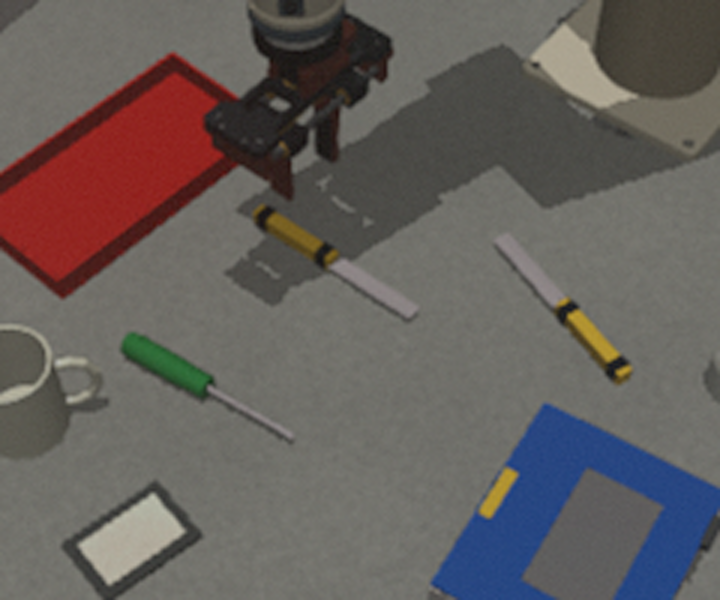

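The fingers hang either side of the handle in the view (crop fingers at 290,180 over the handle at 295,235). Descending.

```bash
python3 -m creep '{"delta_pos":[[0.0015,0.0012,0.02],[0.0014,0.0011,0.02],[0,0,0.02],[0,0,0.012],[0,0,0.006],[0,0,0]],"twist":[[0,0,0],[0,0,0],[0,0,0],[0,0,0],[0,0,0],[0,0,0]]}'
python3 -c "
from h import *
need([444.4,-133.5,3],frame(87.9))"
```

```text
t: 3.57
ee_pos: [444.5, -127.3, 10.3]
orientation: [-2.26, -2.179, 0.002]
ft_force: [0.5, -0.4, -0.2]
width: 52.1
grasp_force: 0.0
t 3.57 pos [ 444.5 -127.3   10.3] F [ 0.5 -0.4 -0.2] w 52.1 g 0.0
 twist [-0.13 -0.04  0.03] d now-axes [-6.2  0.1  7.3] d target-axes [-6.2  0.1  7.3]
```

```bash
python3 -m creep '{"delta_pos":[[-0.002,0,0.003],[-0.001,0,0.003],[0,0,0],[0,0,0]],"twist":[[0,0,0],[0,0,0],[0,0,0],[0,0,0]]}'
python3 -c "
from h import *
need([444.4,-133.5,3],frame(87.9))"
python3 -m creep '{"delta_pos":[[0,0,0],[0,0,0],[0,0,0],[0,0,0],[0,0,0],[0,0,0]],"twist":[[0,0,0],[0,0,0],[0,0,0],[0,0,0],[0,0,0],[0,0,0]]}' 0
```

```text
t: 3.9
ee_pos: [445.5, -131.6, 5.6]
orientation: [2.262, 2.179, 0.001]
ft_force: [-0.3, -0.3, -0.0]
width: 52.6
grasp_force: 0.0
t 3.90 pos [ 445.5 -131.6    5.6] F [-0.3 -0.3 -0. ] w 52.6 g 0.0
 twist [ 0.05  0.01 -0.05] d now-axes [-1.9 -1.1  2.6] d target-axes [-1.9 -1.1  2.6]
t: 4.4
ee_pos: [445.2, -131.5, 5.2]
orientation: [2.263, 2.179, 0.0]
ft_force: [0.5, -0.2, -2.1]
width: 16.7
grasp_force: 0.0
```

```bash
python3 -m creep '{"delta_pos":[[0,0,0],[0,0,0],[0,0,0],[0,0,-0.005],[0,0,-0.015],[0,0,-0.02],[0,0,-0.02],[0,0,-0.02],[0,0,-0.02],[0,0,0],[0,0,0],[0,0,0]],"twist":[[0,0,0],[0,0,0],[0,0,0],[0,0,0],[0,0,0],[0,0,0],[0,0,0],[0,0,0],[0,0,0],[0,0,0],[0,0,0],[0,0,0]]}' 0
python3 - <<'E'
from h import *
need([444.4,-133.5,105],frame(87.9))
for n in("scene","top"):
    p,d=get_image(n); cv2.imwrite(f"pics/l{n}.png",p[:,:,::-1]); np.savez(f"l{n}.npz",p=p,d=d)
a=cv2.imread("pics/lscene.png")[110:310,230:430];b=cv2.imread("pics/ltop.png")[220:340,300:460]
cv2.imwrite("pics/lift.png",np.hstack([cv2.resize(a,(400,400),interpolation=2),cv2.resize(cv2.copyMakeBorder(b,0,40,0,0,0),(400,400),interpolation=2)]))
E
```

```text
t: 5.4
ee_pos: [444.8, -131.4, 104.9]
orientation: [-2.262, -2.179, 0.0]
ft_force: [-0.1, -0.0, -0.2]
width: 0.4
grasp_force: 0.0
t 5.40 pos [ 444.8 -131.4  104.9] F [-0.1 -0.  -0.2] w 0.4 g 0.0
 twist [-0.02 -0.   -0.04] d now-axes [-2.1 -0.3 -0.1] d target-axes [-2.1 -0.3 -0.1]
```

View pics/lift.png

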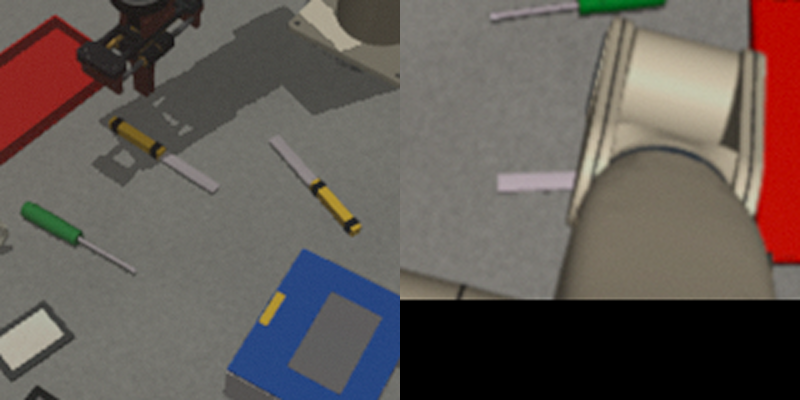

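The gripper closed on nothing: the tool still lies on the bench (scene crop 135,138) and the fingers are empty above it. I'll check whether the tool moved and where the fingertips really are.

```bash
python3 - <<'E'
from h import *
np.set_printoptions(precision=1,suppress=True)
for n in("scene","top"):
  for pre in(n+"0.npz","l"+n+".npz"):
    p=np.load(pre)["p"]
    print(pre,[(c,s[4]) for c,s,m in blobs(p,(20,120,70),(32,255,255),12)[0]])
z=np.load("lscene.npz");p,d=z["p"],z["d"]
for y in range(146,166,2): print(y,[dpt("scene",d,(x,y)).round(0).astype(int).tolist() for x in(298,301,304,307)])
a=cv2.imread("pics/lscene.png")[120:210,255:375]
cv2.imwrite("pics/tip.png",cv2.resize(a,(800,600),interpolation=2))
E
```

```text
scene0.npz [(array([297.3, 177.7]), np.int32(129)), (array([309.7, 184.9]), np.int32(15)), (array([396.6, 212.3]), np.int32(144)), (array([407.1, 224.2]), np.int32(24)), (array([365.6, 263.7]), np.int32(75))]
lscene.npz [(array([297.3, 178. ]), np.int32(129)), (array([310., 185.]), np.int32(17)), (array([396.7, 212.3]), np.int32(145)), (array([407.1, 224.2]), np.int32(24)), (array([365.6, 263.7]), np.int32(74))]
top0.npz [(array([260.9, 236.3]), np.int32(79)), (array([396.2, 290.9]), np.int32(175)), (array([414. , 290.3]), np.int32(19)), (array([378.9, 291.3]), np.int32(19)), (array([264.6, 320.5]), np.int32(19)), (array([281.6, 325.6]), np.int32(179)), (array([298.6, 330.7]), np.int32(20))]
ltop.npz [(array([260.9, 236.2]), np.int32(78)), (array([264.6, 320.5]), np.int32(19)), (array([281.5, 325.5]), np.int32(178))]
146 [[458, -131, 175], [459, -120, 183], [445, -122, 170], [316, -219, 1]]
148 [[454, -136, 161], [459, -121, 175], [446, -121, 163], [320, -216, -3]]
150 [[455, -135, 155], [459, -121, 167], [448, -120, 158], [328, -209, 0]]
152 [[456, -134, 148], [457, -123, 157], [445, -123, 146], [333, -206, -4]]
154 [[456, -135, 140], [456, -124, 147], [446, -122, 139], [343, -197, 1]]
156 [[368, -213, 4], [452, -128, 134], [446, -122, 132], [349, -193, 0]]
158 [[376, -206, 6], [366, -203, -1], [358, -197, -4], [355, -188, 0]]
160 [[378, -205, -1], [372, -198, -1], [369, -188, 3], [360, -184, -2]]
162 [[384, -200, -1], [380, -191, 1], [374, -184, 1], [368, -177, 0]]
164 [[390, -196, -2], [384, -189, -3], [381, -179, 1], [373, -174, -3]]
```

View pics/tip.png

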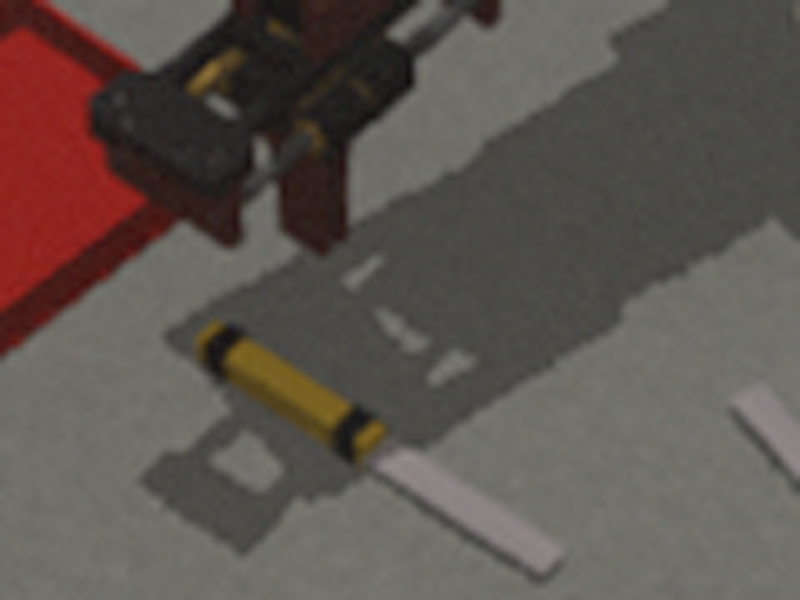

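The fingertips show in depth at z≈127 mm while the state says 105, so the true tips stand about 20 mm above the reported TCP. That explains the miss: they closed above the 18 mm handle. The tool didn't move. I'll reopen, go down partway and measure the tips again close by.

```bash
python3 -m creep '{"delta_pos":[[0,0,0.008],[0,0,0.008],[0,0,0.008],[0,0,0.008],[0,0,0.008],[0,0,0.01],[0,0,0.012],[0,0,0.015],[0,0,0.015],[0,0,0.006],[0,0,0],[0,0,0],[0,0,0]],"twist":[[0,0,0],[0,0,0],[0,0,0],[0,0,0],[0,0,0],[0,0,0],[0,0,0],[0,0,0],[0,0,0],[0,0,0],[0,0,0],[0,0,0],[0,0,0]]}' 0.5
python3 - <<'E'
from h import *
need([444.8,-131.4,-15],frame(87.9))
p,d=get_image("scene")
for u in range(284,316,3):
    col=[(v,*dpt("scene",d,(u,v)).round(0).astype(int)) for v in range(150,186)]
    h=[c for c in col if c[3]>22]
    if h: print(u,h[-3:])
cv2.imwrite("pics/tip2.png",cv2.resize(p[120:210,255:375,::-1],(800,600),interpolation=2))
E
```

```text
t: 6.58
ee_pos: [445.6, -131.6, 7.5]
orientation: [2.262, 2.179, 0.0]
ft_force: [-0.7, 0.9, 1.1]
width: 43.7
grasp_force: 0.0
t 6.58 pos [ 445.6 -131.6    7.5] F [-0.7  0.9  1.1] w 43.7 g 0.0
 twist [ 0.04  0.01 -0.04] d now-axes [ 0.2 -0.8 22.5] d target-axes [ 0.2 -0.8 22.5]
284 [(176, np.int64(525), np.int64(-128), np.int64(117)), (177, np.int64(529), np.int64(-125), np.int64(120)), (178, np.int64(527), np.int64(-127), np.int64(111))]
287 [(178, np.int64(529), np.int64(-114), np.int64(122)), (179, np.int64(527), np.int64(-117), np.int64(114)), (180, np.int64(529), np.int64(-115), np.int64(113))]
290 [(180, np.int64(528), np.int64(-105), np.int64(121)), (181, np.int64(528), np.int64(-105), np.int64(116)), (182, np.int64(527), np.int64(-106), np.int64(111))]
293 [(180, np.int64(477), np.int64(-141), np.int64(45)), (181, np.int64(477), np.int64(-141), np.int64(40)), (182, np.int64(475), np.int64(-144), np.int64(31))]
296 [(182, np.int64(478), np.int64(-129), np.int64(46)), (183, np.int64(475), np.int64(-132), np.int64(36)), (184, np.int64(477), np.int64(-130), np.int64(35))]
299 [(18
[... 262 characters left out ...]
, (180, np.int64(448), np.int64(-132), np.int64(23))]
305 [(170, np.int64(425), np.int64(-138), np.int64(43)), (171, np.int64(422), np.int64(-141), np.int64(33)), (172, np.int64(424), np.int64(-140), np.int64(31))]
308 [(172, np.int64(425), np.int64(-127), np.int64(41)), (173, np.int64(425), np.int64(-127), np.int64(37)), (174, np.int64(425), np.int64(-128), np.int64(32))]
311 [(172, np.int64(420), np.int64(-120), np.int64(42)), (173, np.int64(421), np.int64(-119), np.int64(39)), (174, np.int64(419), np.int64(-121), np.int64(32))]
314 [(156, np.int64(424), np.int64(-105), np.int64(125)), (157, np.int64(423), np.int64(-106), np.int64(119)), (158, np.int64(423), np.int64(-106), np.int64(114))]
```

View pics/tip2.png

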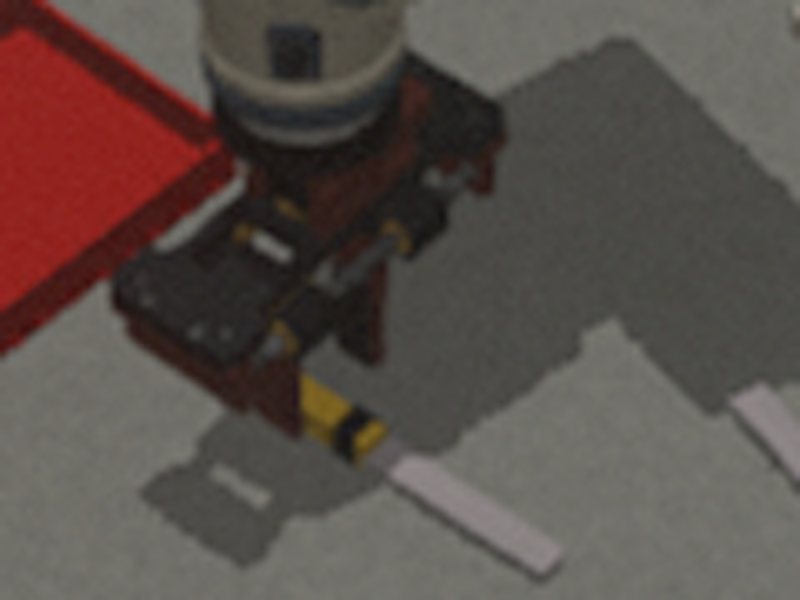

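The tips stand at z≈28 mm with the state reading 7.5, and they straddle the handle (crop 300,430 and 370,360). That confirms the offset of about 21 mm. Going down 22 more, watching the force.

```bash
python3 -m creep '{"delta_pos":[[0,0,0.006],[0,0,0.006],[0,0,0.005],[0,0,0.003],[0,0,0.002],[0,0,0],[0,0,0]],"twist":[[0,0,0],[0,0,0],[0,0,0],[0,0,0],[0,0,0],[0,0,0],[0,0,0]]}'
python3 - <<'E'
from h import *
need([444.8,-131.4,-15],frame(87.9))
p,d=get_image("scene")
for u in range(290,316,3):
    col=[(v,*dpt("scene",d,(u,v)).round(0).astype(int).tolist()) for v in range(150,196)]
    h=[c for c in col if 5<c[3]<100 and c[2]<-118]
    if h: print(u,h[-2:])
E
```

```text
t: 7.22
ee_pos: [445.1, -131.4, -15.0]
orientation: [-2.262, -2.179, 0.0]
ft_force: [1.1, 0.2, -0.0]
width: 43.9
grasp_force: 0.0
t 7.22 pos [ 445.1 -131.4  -15. ] F [ 1.1  0.2 -0. ] w 43.9 g 0.0
 twist [-0.02 -0.01 -0.04] d now-axes [ 0.  -0.3 -0. ] d target-axes [ 0.  -0.3 -0. ]
293 [(185, 478, -141, 23), (186, 475, -145, 12)]
296 [(187, 477, -131, 20), (188, 478, -131, 17)]
299 [(189, 475, -122, 15), (190, 474, -123, 10)]
302 [(184, 451, -130, 10), (185, 455, -127, 10)]
305 [(183, 451, -119, 22), (184, 451, -119, 17)]
308 [(178, 424, -128, 13), (181, 434, -121, 13)]
311 [(178, 419, -121, 13), (179, 420, -121, 9)]
```

No contact yet and the tips are at about 6 mm. Two more mm, then close and lift a little to test.

```bash
python3 -m creep '{"delta_pos":[[0,0,0.002],[0,0,0],[0,0,0],[0,0,0],[0,0,0],[0,0,0],[0,0,0],[0,0,0],[0,0,0],[0,0,0]],"twist":[[0,0,0],[0,0,0],[0,0,0],[0,0,0],[0,0,0],[0,0,0],[0,0,0],[0,0,0],[0,0,0],[0,0,0]]}' 0

```

```text
t: 8.1
ee_pos: [445.1, -131.5, -16.8]
orientation: [-2.262, -2.18, 0.0]
ft_force: [-0.7, -0.0, 2.6]
width: 15.9
grasp_force: 30.0
```

Gripped: width 15.9, 30 N. Lifting and moving to stand 30 mm off the slot.

```bash
python3 -m creep '{"delta_pos":[[0,0,-0.005],[0,0,-0.015],[0,0,-0.02],[0,0,-0.02],[0,0,-0.02],[0,0,0],[0,0,0],[0.0194,0.0264,0],[0.0194,0.0264,0],[0.0194,0.0264,0],[0.0194,0.0264,0],[0.0194,0.0264,0],[0.0194,0.0264,0],[0.0194,0.0264,0],[0,0,0.01],[0,0,0.01],[0,0,0.003],[0,0,0],[0,0,0]],"twist":[[0,0,0],[0,0,0],[0,0,0],[0,0,0],[0,0,0],[0,0,-4.2],[0,0,-4.2],[0,0,0],[0,0,0],[0,0,0],[0,0,0],[0,0,0],[0,0,0],[0,0,0],[0,0,0],[0,0,0],[0,0,0],[0,0,0],[0,0,0]]}' 0
python3 - <<'E'
from h import *
need([613.9,23.3,40.2],frame(96.3))
for n in("scene","top"):
    p,d=get_image(n); np.savez(f"m{n}.npz",p=p,d=d); cv2.imwrite(f"pics/m{n}.png",p[:,:,::-1])
a=cv2.imread("pics/mscene.png")[200:350,290:440];b=cv2.imread("pics/mtop.png")[180:330,190:340]
cv2.imwrite("pics/m.png",np.hstack([cv2.resize(x,(400,400),interpolation=2) for x in(a,b)]))
E
```

```text
t: 9.68
ee_pos: [612.8, 22.8, 39.7]
orientation: [-2.097, -2.337, 0.002]
ft_force: [-0.1, 0.2, -0.2]
width: 15.9
grasp_force: 30.0
t 9.68 pos [612.8  22.8  39.7] F [-0.1  0.2 -0.2] w 15.9 g 30.0
 twist [-0.11 -0.01 -0.1 ] d now-axes [ 0.4  1.2 -0.5] d target-axes [ 0.4  1.2 -0.5]
```

View pics/m.png

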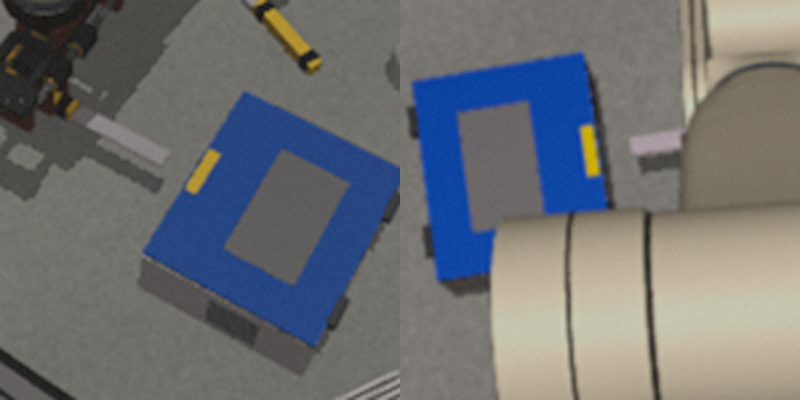

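The blade (scene crop 165,157; top crop 231,145) points squarely at the yellow mark (204,172 / 590,150). Measuring the tip from both views.

```bash
python3 - <<'E'
from h import *
np.set_printoptions(precision=1,suppress=True)
k=150/400
s=(290+(166+.5)*k-.5,200+(158+.5)*k-.5);t=(190+(231+.5)*k-.5,180+(145+.5)*k-.5)
print("tip tri",tri(s,t),"@66 scene",onz("scene",s,66),"top",onz("top",t,66))
S=np.load("mscene.npz");T=np.load("mtop.npz")
D={n:[dpt(n,z["d"],(u,v)) for (u,v) in pts] for n,z,pts in(("scene",S,[(350,257),(348,256),(344,254),(340,252),(335,249)]),("top",T,[(278,234),(281,234),(284,233),(287,233),(290,233)]))}
for n in D: print(n,np.array(D[n]))
# yellow mark, same way
ys=[c for c,s_,m in blobs(S["p"],(20,120,70),(32,255,255),40)[0] if 350<c[0]<380][0];yt=[c for c,s_,m in blobs(T["p"],(20,120,70),(32,255,255),40)[0] if c[0]<275 and c[1]<300][0]
print("mark",ys,yt,tri(ys,yt))
# cover front edge face heights
E
```

```text
tip tri (array([600.7, 150.4,  70.5]), np.float64(4.414619040034442)) @66 scene [597.6 151.2  66. ] top [602.8 148.7  66. ]
scene [[595.6 143.8  65.2]
 [599.1 139.8  70.9]
 [597.7 126.7  65.3]
 [600.5 116.   67.9]
 [599.6  99.7  64.9]]
top [[601.3 144.   71.4]
 [602.3 136.6  65.7]
 [605.4 129.   62.4]
 [604.  121.   65.8]
 [602.4 113.1  70.2]]
mark [365.6 263.7] [260.9 236.2] (array([595.5, 188.4,  79.6]), np.float64(2.4320898401697355))
```

The tip measures 9 mm below the cover's mark and 67 mm by depth, so it is level with the slot (62–70) and on its axis. Inserting.

```bash
python3 -m creep '{"delta_pos":[[0.008,0,0],[0.01,0,0],[0.01,0,0],[0.006,0,0],[0.004,0,0],[0.004,0,0],[0,0,0]],"twist":[[0,0,0],[0,0,0],[0,0,0],[0,0,0],[0,0,0],[0,0,0],[0,0,0]]}' 0
python3 -m creep '{"delta_pos":[[0.008,0,0],[0.008,0,0],[0.006,0,0],[0,0,0],[0,0,0]],"twist":[[0,0,0],[0,0,0],[0,0,0],[0,0,0],[0,0,0]]}' 0
python3 - <<'E'
from h import *
np.set_printoptions(precision=1,suppress=True)
need([606,88,40.2],frame(96.3))
p,d=get_image("scene"); q,e=get_image("top"); cv2.imwrite("pics/n.png",p[:,:,::-1])
b=lambda p:[c.round(1).tolist() for c,s_,m in blobs(p,(20,120,70),(32,255,255),40)[0]]
print(b(p),b(q))
E
```

```text
t: 10.37
ee_pos: [609.4, 66.4, 40.2]
orientation: [-2.095, -2.341, -0.0]
ft_force: [0.1, 0.7, -1.1]
width: 15.9
grasp_force: 30.0
t: 10.78
ee_pos: [607.0, 87.8, 40.1]
orientation: [2.096, 2.34, -0.0]
ft_force: [-0.2, -0.4, 0.1]
width: 15.9
grasp_force: 30.0
t 10.78 pos [607.   87.8  40.1] F [-0.2 -0.4  0.1] w 15.9 g 30.0
 twist [-0.  0.  0.] d now-axes [ 0.4 -1.  -0.1] d target-axes [ 0.4 -1.  -0.1]
[[396.6, 212.2], [365.6, 263.7]] [[260.9, 236.2]]
```

The tip is 34 mm inside the slot with no contact force. A script works out the rows for the levering (about the slot's lower lip) and for following the cover's arc.

```bash
cat > path.py <<'E'
import numpy as np
T=np.array([128.,-25.8]) # tip in tool x,z from reported TCP
def tcp(s,z,f):
    c,n=np.cos(f),np.sin(f); X=np.array([c,n]);Z=np.array([n,-c]); return np.array([s,z])-T[0]*X-T[1]*Z,X,Z
def rows(W):
    """W: list of (s,z,pitch deg) of the tip; s from slot along enclosure x"""
    W=[(a,b,np.radians(f)) for a,b,f in W]
    for a,b in zip(W,W[1:]):
        p,X,Z=tcp(*a);q,_,_=tcp(*b);d=q-p
        print("[%.4f,0,%.4f] tw %.2f"%(d@X/1e3,d@Z/1e3,np.degrees(b[2]-a[2])))
def arc(th,rho): t=np.radians(th);return 170-rho*np.cos(t),70-1.25+rho*np.sin(t)
E
python3 - <<'E'
from path import *
L=[(34*np.cos(np.radians(f))-1.25*np.sin(np.radians(f)),64.75+34*np.sin(np.radians(f))+1.25*np.cos(np.radians(f)),f) for f in range(0,16,3)]
rows(L);print("end",L[-1]);print()
rows([L[-1]]+[(*arc(t,137),15+i+1) for i,t in enumerate(np.linspace(4.5,22,10))])
E
```

```text
[0.0014,0,0.0049] tw 3.00
[0.0014,0,0.0049] tw 3.00
[0.0014,0,0.0049] tw 3.00
[0.0014,0,0.0049] tw 3.00
[0.0014,0,0.0049] tw 3.00
end (np.float64(32.51795428745017), np.float64(74.75725481634704), 15)

[0.0026,0,-0.0021] tw 1.00
[0.0022,0,-0.0021] tw 1.00
[0.0024,0,-0.0020] tw 1.00
[0.0026,0,-0.0019] tw 1.00
[0.0028,0,-0.0018] tw 1.00
[0.0030,0,-0.0017] tw 1.00
[0.0032,0,-0.0015] tw 1.00
[0.0034,0,-0.0014] tw 1.00
[0.0036,0,-0.0012] tw 1.00
[0.0038,0,-0.0011] tw 1.00
```

```bash
python3 -m creep '{"delta_pos":[[0.0014,0,0.0049],[0.0014,0,0.0049],[0.0014,0,0.0049],[0.0014,0,0.0049],[0.0014,0,0.0049],[0,0,0]],"twist":[[0,3,0],[0,3,0],[0,3,0],[0,3,0],[0,3,0],[0,0,0]]}' 0
cat >> h.py <<'E'
def cover():
    """cover angle from depth (plane through blue pixels of both views)"""
    for n in("scene","top"):
        p,d=get_image(n); m=blobs(p,(105,150,40),(125,255,255),200)[0]
        if not m: print(n,"no blue");continue
        m=max(m,key=lambda a:a[1][4]); mm=cv2.erode(m[2],np.ones((3,3))); v,u=np.nonzero(mm); k=d[v,u]>0
        P=np.array([dpt(n,d,(a,b)) for a,b in zip(u[k],v[k])]); s=(P[:,:2]-[596.5,180.3])@[-.110,.994]; z=P[:,2]
        a=np.linalg.svd(np.c_[s-s.mean(),z-z.mean()],full_matrices=False)[2][0]
        print(n,"N",len(s),"s %.0f..%.0f z %.0f..%.0f"%(s.min(),s.max(),z.min(),z.max()),"angle",np.degrees(np.arctan2(-a[1],a[0])).round(1))
E
python3 -c "
from h import *
need([607,88,40],frame(96.3,15)); cover()"
```

```text
t: 11.38
ee_pos: [605.4, 95.1, 15.3]
orientation: [-1.961, -2.182, -0.258]
ft_force: [-0.5, -0.5, -1.0]
width: 15.6
grasp_force: 30.0
t 11.38 pos [605.4  95.1  15.3] F [-0.5 -0.5 -1. ] w 15.6 g 30.0
 twist [-0.07 -0.1  -0.2 ] d now-axes [ -0.6   0.8 -25.8] d target-axes [ -0.6   0.8 -25.8]
scene N 2990 s 5..167 z 70..86 angle 1.9
top N 2171 s 2..166 z 66..90 angle 2.1
```

The cover has started to lift (2°, as worked out). Continuing along the arc.

```bash
python3 -m creep '{"delta_pos":[[0.0026,0,-0.0021],[0.0022,0,-0.0021],[0.0024,0,-0.002],[0.0026,0,-0.0019],[0.0028,0,-0.0018],[0.003,0,-0.0017],[0.0032,0,-0.0015],[0.0034,0,-0.0014],[0.0036,0,-0.0012],[0.0038,0,-0.0011],[0,0,0]],"twist":[[0,1,0],[0,1,0],[0,1,0],[0,1,0],[0,1,0],[0,1,0],[0,1,0],[0,1,0],[0,1,0],[0,1,0],[0,0,0]]}' 0
python3 - <<'E'
from h import *
need([607,88,40],frame(96.3,25)); cover()
from path import *
rows([(*arc(22,137),25)]+[(*arc(t,137),min(25+i+1,35)) for i,t in enumerate(np.linspace(25,75,18))])
E
```

```text
t: 12.4
ee_pos: [603.7, 119.1, 42.9]
orientation: [-1.86, -2.074, -0.414]
ft_force: [-0.0, 0.0, -1.7]
width: 15.6
grasp_force: 30.0
t 12.40 pos [603.7 119.1  42.9] F [-0.   0.  -1.7] w 15.6 g 30.0
 twist [ 0.03 -0.09 -0.06] d now-axes [-29.5  -0.1 -10.6] d target-axes [-29.5  -0.2 -10.6]Traceback (most recent call last):
  File "<stdin>", line 2, in <module>
  File "h.py", line 47, in cover
    P=np.array([dpt(n,d,(a,b)) for a,b in zip(u[k],v[k])]); s=(P[:,:2]-[596.5,180.3])@[-.110,.994]; z=P[:,2]
                ~~~^^^^^^^^^^^
  File "h.py", line 18, in dpt
    o,r=ray(n,uv); return o+r*d[int(round(uv[1])),int(round(uv[0]))]
        ~~~^^^^^^
  File "h.py", line 5, in ray
    c=camera_params(n); K=np.array(c["camera_matrix"]);E=np.array(c["extrinsics"])
ValueError: time passes only in moves, steps and waits
```

```bash
sed -i 's/^def ray/import functools\ncamera_params=functools.cache(camera_params)\ndef ray/' h.py
python3 - <<'E'
from h import *
cover()
from path import *
rows([(*arc(22,137),25)]+[(*arc(t,137),min(25+i+1,35)) for i,t in enumerate(np.linspace(25,75,18))])
E
```

```text
scene N 3030 s 18..169 z 72..139 angle 22.0
top N 2326 s 14..168 z 68..145 angle 22.1
[0.0058,0,-0.0025] tw 1.00
[0.0060,0,-0.0021] tw 1.00
[0.0063,0,-0.0017] tw 1.00
[0.0066,0,-0.0012] tw 1.00
[0.0068,0,-0.0008] tw 1.00
[0.0070,0,-0.0004] tw 1.00
[0.0072,0,0.0001] tw 1.00
[0.0073,0,0.0005] tw 1.00
[0.0074,0,0.0010] tw 1.00
[0.0075,0,0.0015] tw 1.00
[0.0070,0,-0.0003] tw 0.00
[0.0070,0,0.0001] tw 0.00
[0.0070,0,0.0005] tw 0.00
[0.0070,0,0.0008] tw 0.00
[0.0069,0,0.0012] tw 0.00
[0.0069,0,0.0015] tw 0.00
[0.0068,0,0.0019] tw 0.00
[0.0067,0,0.0022] tw 0.00
```

Exactly 22°, as planned, and no slip. On to 75°.

```bash
python3 -m creep '{"delta_pos":[[0.0058,0,-0.0025],[0.006,0,-0.0021],[0.0063,0,-0.0017],[0.0066,0,-0.0012],[0.0068,0,-0.0008],[0.007,0,-0.0004],[0.0072,0,0.0001],[0.0073,0,0.0005],[0.0074,0,0.001],[0.0075,0,0.0015],[0.007,0,-0.0003],[0.007,0,0.0001],[0.007,0,0.0005],[0.007,0,0.0008],[0.0069,0,0.0012],[0.0069,0,0.0015],[0.0068,0,0.0019],[0.0067,0,0.0022],[0,0,0]],"twist":[[0,1,0],[0,1,0],[0,1,0],[0,1,0],[0,1,0],[0,1,0],[0,1,0],[0,1,0],[0,1,0],[0,1,0],[0,0,0],[0,0,0],[0,0,0],[0,0,0],[0,0,0],[0,0,0],[0,0,0],[0,0,0],[0,0,0]]}' 0
python3 - <<'E'
from h import *
need([607,88,40],frame(96.3,35)); cover()
from path import *
rows([(*arc(75,137),35)]+[(*arc(t,137),35) for t in np.linspace(78,99,8)])
E
```

```text
t: 14.13
ee_pos: [591.8, 226.3, 107.3]
orientation: [-1.755, -1.961, -0.555]
ft_force: [0.2, -0.4, -0.6]
width: 15.7
grasp_force: 30.0
t 14.13 pos [591.8 226.3 107.3] F [ 0.2 -0.4 -0.6] w 15.7 g 30.0
 twist [ 0.01 -0.04  0.03] d now-axes [-152.6   -0.2  -24.8] d target-axes [-1.526e+02 -1.000e-01 -2.470e+01]
scene N 945 s -1714..-1657 z -142..106 angle 94.3
top N 149 s 129..160 z 129..243 angle 74.9
[0.0067,0,0.0026] tw 0.00
[0.0065,0,0.0030] tw 0.00
[0.0064,0,0.0033] tw 0.00
[0.0062,0,0.0036] tw 0.00
[0.0060,0,0.0040] tw 0.00
[0.0058,0,0.0043] tw 0.00
[0.0055,0,0.0046] tw 0.00
[0.0053,0,0.0048] tw 0.00
```

```bash
python3 -m creep '{"delta_pos":[[0.0067,0,0.0026],[0.0065,0,0.003],[0.0064,0,0.0033],[0.0062,0,0.0036],[0.006,0,0.004],[0.0058,0,0.0043],[0.0055,0,0.0046],[0.0053,0,0.0048],[0,0,0],[0,0,0]],"twist":[[0,0,0],[0,0,0],[0,0,0],[0,0,0],[0,0,0],[0,0,0],[0,0,0],[0,0,0],[0,0,0],[0,0,0]]}' 0
python3 - <<'E'
from h import *
need([607,88,40],frame(96.3,35)); cover()
p,d=get_image("scene");q,e=get_image("top")
cv2.imwrite("pics/open.png",np.hstack([cv2.resize(x[:,:,::-1],(400,400),interpolation=2) for x in(p[150:350,270:470],q[150:350,170:370])]))
E
```

```text
t: 15.07
ee_pos: [585.5, 282.1, 109.6]
orientation: [-1.756, -1.961, -0.554]
ft_force: [-0.2, -0.9, -0.5]
width: 15.9
grasp_force: 30.0
t 15.07 pos [585.5 282.1 109.6] F [-0.2 -0.9 -0.5] w 15.9 g 30.0
 twist [-0.02 -0.02  0.  ] d now-axes [-199.9    0.   -55. ] d target-axes [-1.999e+02  1.000e-01 -5.500e+01]
scene N 829 s -1714..-1658 z -109..106 angle 94.5
top N 1580 s 171..201 z 80..242 angle 100.1
```

View pics/open.png

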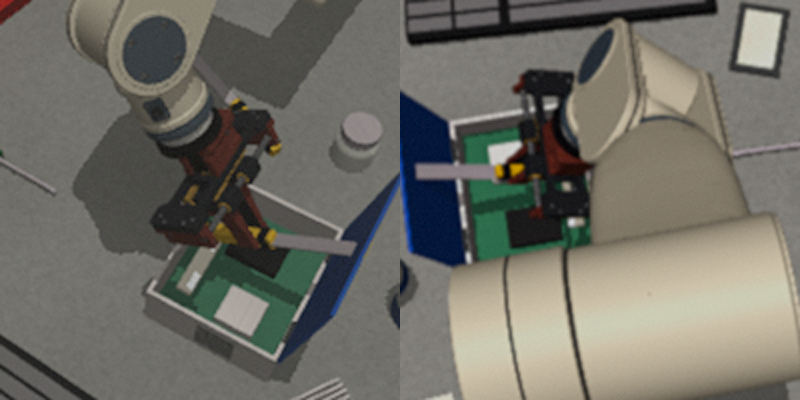

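The cover stands open at about 100° (top crop: blue plate leaning back at 430,180; blade at 455,172 touching it). Backing out and up, levelling and turning for the tray.

```bash
python3 -m creep '{"delta_pos":[[-0.0201,0,-0.0211],[-0.0201,0,-0.0211],[-0.0201,0,-0.0211],[-0.0201,0,-0.0211],[-0.0201,0,-0.0211],[-0.0201,0,-0.0211],[-0.0201,0,-0.0211],[0,0,0],[0,0,0],[0,0,0],[0,0,0],[0,0,0],[0,0,0],[0,0,0],[0,0,0],[0,0,0],[0,0,0],[0,0,0],[0,0,0],[0,0,0]],"twist":[[0,0,0],[0,0,0],[0,0,0],[0,0,0],[0,0,0],[0,0,0],[0,0,0],[0,-7,0],[0,-7,0],[0,-7,0],[0,-7,0],[0,-7,0],[0,0,6.77],[0,0,6.77],[0,0,6.77],[0,0,6.77],[0,0,6.77],[0,0,6.77],[0,0,6.77],[0,0,6.77]]}' 0
python3 -m creep '{"delta_pos":[[0,0,0],[0,0,0],[0,0,0],[0,0,0],[0,0,0],[0,0,0],[0,0,0],[0,0,0]],"twist":[[0,0,6.77],[0,0,6.77],[0,0,6.77],[0,0,6.77],[0,0,6.77],[0,0,6.77],[0,0,6.77],[0,0,0]]}' 0
python3 -c "
from h import *
need([458,-345,60],frame(-5.2)); cover()"
```

```text
t: 16.93
ee_pos: [607.5, 82.4, 150.0]
orientation: [-2.935, -1.119, 0.0]
ft_force: [0.3, -0.8, -1.0]
width: 15.9
grasp_force: 30.0
t: 17.6
ee_pos: [607.5, 82.4, 150.0]
orientation: [-3.138, 0.153, 0.0]
ft_force: [-0.1, -0.2, -1.2]
width: 15.7
grasp_force: 30.0
t 17.60 pos [607.5  82.4 150. ] F [-0.1 -0.2 -1.2] w 15.7 g 30.0
 twist [-0.01  0.02 -0.37] d now-axes [-107.3  439.9   89.9] d target-axes [-110.2  439.2   90. ]
scene N 879 s -1708..-1658 z -88..107 angle 93.8
top N 1813 s 172..201 z 82..243 angle 100.0
```

```bash
python3 -m creep '{"delta_pos":[[-0.009,0.0366,0],[-0.009,0.0366,0],[-0.009,0.0366,0],[-0.009,0.0366,0],[-0.009,0.0366,0],[-0.009,0.0366,0],[-0.009,0.0366,0],[-0.009,0.0366,0],[-0.009,0.0366,0],[-0.009,0.0366,0],[-0.009,0.0366,0],[-0.009,0.0366,0],[0,0,0.018],[0,0,0.018],[0,0,0.018],[0,0,0.018],[0,0,0.018],[0,0,0],[0,0,0]],"twist":[[0,0,0],[0,0,0],[0,0,0],[0,0,0],[0,0,0],[0,0,0],[0,0,0],[0,0,0],[0,0,0],[0,0,0],[0,0,0],[0,0,0],[0,0,0],[0,0,0],[0,0,0],[0,0,0],[0,0,0],[0,0,0],[0,0,0]]}' 0
python3 - <<'E'
from h import *
np.set_printoptions(precision=1,suppress=True)
need([458,-345,-11],frame(-5.2))
p,d=get_image("scene")
for c,s,m in blobs(p,(20,120,60),(32,255,255),8)[0]:
    if c[0]<330: print("yellow",c,s[4],dpt("scene",d,c))
# steel blade: bright, unsaturated, near the tray
h=cv2.cvtColor(p,cv2.COLOR_RGB2HSV); m=((h[...,1]<50)&(h[...,2]>120)).astype(np.uint8); n,l,s,c=cv2.connectedComponentsWithStats(m[100:230,150:300])
for i in range(1,n):
    if s[i][4]>25: k=c[i]+[150,100]; print("steel",k,s[i],dpt("scene",d,k))
cv2.imwrite("pics/tr.png",p[:,:,::-1])
E
```

```text
t: 19.28
ee_pos: [459.0, -344.3, 59.4]
orientation: [-3.137, 0.142, 0.003]
ft_force: [0.0, 0.2, -1.3]
width: 15.3
grasp_force: 30.0
t 19.28 pos [ 459.  -344.3   59.4] F [ 0.   0.2 -1.3] w 15.3 g 30.0
 twist [-0.1  0.1  0. ] d now-axes [-0.8  0.8 70.4] d target-axes [-0.9  0.7 70.4]
yellow [237.2 138.6] 17 [ 485.6 -342.7   93.3]
steel [154.3 103.1] [ 0  0 14 10 77] [ 553.6 -609.3  130.9]
steel [219.9 151.3] [ 59  42  22  18 105] [ 549.4 -351.9   87.3]
steel [206.3 218. ] [ 35 108  45  22 182] [ 726.7 -238.    52.2]
```

The blade sits level inside the tray's outline (middle at 549,-352,87). Lowering.

```bash
python3 -m creep '{"delta_pos":[[0,0,0.016],[0,0,0.018],[0,0,0.016],[0,0,0.01],[0,0,0.005],[0,0,0.003],[0,0,0.001],[0,0,0],[0,0,0]],"twist":[[0,0,0],[0,0,0],[0,0,0],[0,0,0],[0,0,0],[0,0,0],[0,0,0],[0,0,0],[0,0,0]]}' 0
```

```text
t: 20.08
ee_pos: [460.1, -345.0, -8.3]
orientation: [3.138, -0.145, 0.002]
ft_force: [-0.4, 0.2, -0.7]
width: 15.8
grasp_force: 30.0
```

```bash
python3 -m creep '{"delta_pos":[[0,0,0.001],[0,0,0.001],[0,0,0],[0,0,0]],"twist":[[0,0,0],[0,0,0],[0,0,0],[0,0,0]]}' 0
python3 -m creep '{"delta_pos":[[0,0,0.001],[0,0,0.001],[0,0,0],[0,0,0]],"twist":[[0,0,0],[0,0,0],[0,0,0],[0,0,0]]}' 0
```

```text
t: 20.42
ee_pos: [459.6, -344.7, -11.0]
orientation: [3.138, -0.145, 0.0]
ft_force: [0.4, 1.0, 0.1]
width: 15.6
grasp_force: 30.0
t: 20.75
ee_pos: [459.7, -344.8, -12.7]
orientation: [3.138, -0.145, 0.0]
ft_force: [-1.1, 1.7, 4.9]
width: 15.9
grasp_force: 30.0
```

Contact with the floor (5 N, at the height expected). Opening a little, then rising clear.

```bash
python3 -m creep '{"delta_pos":[[0,0,0],[0,0,0],[0,0,0],[0,0,0],[0,0,0],[0,0,0],[0,0,-0.005],[0,0,-0.01],[0,0,-0.02],[0,0,-0.03],[0,0,-0.03],[0,0,-0.03],[0,0,-0.03],[0,0,-0.03],[0,0,-0.03],[0,0,0],[0,0,0]],"twist":[[0,0,0],[0,0,0],[0,0,0],[0,0,0],[0,0,0],[0,0,0],[0,0,0],[0,0,0],[0,0,0],[0,0,0],[0,0,0],[0,0,0],[0,0,0],[0,0,0],[0,0,0],[0,0,0],[0,0,0]]}' 0.5
python3 - <<'E'
from h import *
np.set_printoptions(precision=1,suppress=True)
need([458,-345,200],frame(-5.2)); cover()
for n in("scene","top"):
    p,d=get_image(n)
    for c,s,m in blobs(p,(20,110,60),(32,255,255),8)[0]: print(n,"yellow",c,s[4],dpt(n,d,c))
    h=cv2.cvtColor(p,cv2.COLOR_RGB2HSV); m=((h[...,1]<60)&(h[...,2]>100)).astype(np.uint8)
    sl=(slice(115,200),slice(180,292)) if n=="scene" else (slice(212,330),slice(438,504))
    k,l,s,c=cv2.connectedComponentsWithStats(m[sl])
    for i in range(1,k):
        if s[i][4]>25: q=c[i]+[sl[1].start,sl[0].start]; print(n,"steel",q,s[i],dpt(n,d,q))
    b=np.load(n+"0.npz")["p"]
    for nm,lo,hi,a in(("green",(45,120,40),(75,255,255),40),):
        print(n,nm,[c.tolist() for c,_,_ in blobs(p,lo,hi,a)[0]],[c.tolist() for c,_,_ in blobs(b,lo,hi,a)[0]])
E
```

```text
t: 22.17
ee_pos: [460.6, -345.4, 204.8]
orientation: [3.135, -0.145, 0.006]
ft_force: [-0.0, 0.2, -0.4]
width: 43.8
grasp_force: 0.0
t 22.17 pos [ 460.6 -345.4  204.8] F [-0.   0.2 -0.4] w 43.8 g 0.0
 twist [ 0.2 -0.2 -0.1] d now-axes [-2.6 -0.2  4.8] d target-axes [-2.6 -0.2  4.8]
scene N 889 s -1708..-1655 z -121..103 angle 93.8
top N 1822 s 172..201 z 80..245 angle 100.0
scene yellow [252.  147.4] 113 [ 439.4 -338.1   20.7]
scene yellow [240.5 155.6] 13 [ 488.6 -339.8   24.8]
scene yellow [387.3 200.6] 10 [355.8 107.1  19.6]
scene yellow [396.6 212.3] 147 [373.  149.6  17.6]
scene yellow [407.  224.3] 25 [388.3 194.   15. ]
scene steel [210.  144.5] [   0    0  112   85 3077] [ 498.9 -466.7    0.6]
scene steel [267.8 181.9] [  42   36   70   49 1870] [ 502.7 -220.2    1.5]
scene steel [225.9 166.9] [ 33  43  27  19 139] [ 541.6 -353.3   11.5]
scene green [[254.8564814814815, 220.5787037037037]] [[254.6697247706422, 220.5321100917431]]
top yellow [468.7 269.5] 12 [ 486.8 -346.3   25.9]
top yellow [468.2 281.7] 45 [ 455.6 -342.9   20.1]
top yellow [264.5 320.3] 21 [387.9 192.4  15.3]
top yellow [281.6 325.6] 182 [371.9 149.   13.8]
top yellow [298.6 330.8] 21 [355.8 105.8  15.2]
top steel [458.2 236.5] [  0   0  64 102 371] [ 581.3 -333.2    7.1]
top steel [492.2 253.2] [ 33  12  33  54 565] [ 401.5 -234.7  641.4]
top steel [484.8 303.1] [  15   52   51   66 2197] [ 309.8 -184.   751.2]
top green [[230.50867052023122, 244.42196531791907], [388.3917525773196, 219.27835051546393]] [[388.40549828178695, 219.3024054982818]]
```

The tool lies flat in the tray (handle top about 20 mm, blade about 12 mm). The cover holds at 100° and the screwdriver and decoy are where they were. Handing in.

```bash
python3 -c "
from workcell import *
print(close_job())"
```

```text
the job is handed in; nothing more can be done
None
```

The job is handed in at about 22 s of the 51 s allowed: the cover was levered up to 22° with the blade and swung open to about 100°, and the pry tool lies flat in the red tray; the screwdriver and the look-alike tool measured unmoved, but I did not re-measure the other bystanders.

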